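Reverse the ratchet, loosen the clamp and unload the relay module

TASK

Unload the finished relay module from the blue assembly jig: its ratchet is still set to tighten, so flip the red pawl lever over to loosen (tab to the anticlockwise side), then work the ratchet handle to and fro until the hold-down finger geared to it stands up clear of the module. Only then lift the module out and lay it flat and upright in the green tray. Do not tighten the screw any further, never force the hold-down finger itself, leave the lever set to loosen, and leave the other things on the bench where they are.

Things in the scene. Friction and masses are not known exactly. Their poses are not given: they have to be found in the camera images.
- jig: Fixed jig: blue base plate 140 (x) x 340 (y) x 12 mm. Origin at the centre of its underside, on the bench; z up. On it: ratchet at the +y end, hold-down finger in the middle (hinge at y +35 mm), the module's open-topped nest at the -y end (side rails 6 mm high, 3 mm clear of the foot plate each side).
- ratchet_axis (a point): Point on the ratchet's vertical turning axis, 60 mm above the bench, at x 0, y +100 mm of the jig; its x axis points along the handle towards its grip. The head is a steel disc of 46 mm radius (62 mm wide on to 64 mm out along the handle), its top 74 mm above the bench; the brass hexagon with a white stripe in its middle, 10 mm higher, is the clamp screw.
- handle_grip (a point): Middle of the handle's grip, 135 mm from the turning axis, 60 mm above the bench; x axis outward along the handle. The black rubber grip is 24 mm wide, 26 mm high and runs from 100 to 175 mm from the axis; the steel bar inside of that is 20 x 20 mm. Only things up to 31 mm high lie below its sweep.
- handle (a joint): Swing of the ratchet handle about the vertical axis, rad, growing anticlockwise from above. Stops at 0 and 1.2; at 0 it points 1.239 rad anticlockwise from the jig's x axis. Drag alone 0.3 N m (2 to 3 N at the grip); driving the screw takes about 12 N at the grip. One swing is too short for the job: swing back (the ratchet slips, 18 teeth) and take another stroke.
- pawl (a joint): Red pawl lever on the handle, rad, growing anticlockwise from above, 0 = along the handle. Rests at -0.6 or +0.6 (0.4 on a tooth tip); an over-centre spring snaps it over past 0 (about 2 N at the tab). Tab leaning clockwise (-): the handle grips the screw when swung clockwise (tightens), slips back. Tab leaning anticlockwise (+): grips anticlockwise (loosens). Its pin is 46 mm from the ratchet axis.
- pawl_tab (a point): Centre of the upright red tab at the end of the pawl lever, 48 mm out from the lever's pin, 92 mm above the bench. The tab is 14 mm (along the lever) x 8 mm x 30 mm high, its top 107 mm above the bench, the lever arm itself (10 mm wide) lies 77 to 82 mm above the bench. x axis outward along the lever.
- screw (a joint): Turn of the clamp screw, rad, growing anticlockwise (loosening); 0 = tight, stop at 1.45 (do not force it there). Needs 1.2 N m. It is geared to the hold-down finger, which rises 1.15 rad per rad of screw and stays where it is left.
- finger (a joint): Steel hold-down finger (26 mm wide, 55 mm long from its hinge, orange patch at its tip), rad: 0 = flat over the end of the module's foot plate, 20 mm in from its edge and 2 mm above; grows as its tip rises and swings back to the ratchet. From about 1.05 (screw 0.95) the module lifts straight up past it; highest at 1.67, just past upright.
- module_mid (a point): Centre (half-way up) of the relay module: aluminium foot plate 60 (x) x 150 (y) x 6 mm with a black housing 40 (x) x 90 (y) x 50 mm on its middle, 56 mm high in all; this point is 28 mm above the underside. z up, long side along y. 0.2 to 0.5 kg. It starts in the nest, underside 12 mm above the bench, its +y end under the finger.
- tray: Green tray, fixed on the bench, 220 (x) x 140 (y) mm, walls 5 mm thick and 18 mm high, floor 5 mm thick. Origin at the centre of its underside, z up. The module lies in it with its long side along the tray's x.
- parts_bin: Yellow bin with spare parts, 200 x 130 x 30 mm, fixed; not for the module. Origin under its centre. Tray and bin may change places (left and right of the jig).
- carton: White carton 50 x 120 x 55 mm, loose bystander, beyond the nest; origin under its centre.
- bottle: Amber bottle, 50 mm across, 140 mm high, loose bystander standing beyond the finger; origin under its centre.
- terminal_strip: Grey terminal strip 30 x 110 x 28 mm, loose bystander; origin under its centre.
- pliers: Black-handled pliers lying flat, about 155 mm long, 17 mm high, loose bystander; origin at the pivot.
- screwdriver: Green screwdriver lying on the bench, 170 mm long, loose bystander; origin near its middle on the bench.
- spanner: Steel spanner lying on the bench, 160 mm long, loose bystander; origin near its middle.
- reel: Small blue reel with wooden flanges, 90 mm across, 56 mm high, loose bystander; origin under its centre.
Not all that is in view belongs to the job. Leave any pink or turquoise look-alike of the part that bears module_mid alone.

How it is judged:
On the way, in this order (a step that is already met when the one before it is completed fails the run):
1. the pawl lever is flipped over to loosen (above 0.2 rad) while the screw is still tight (below 0.25 rad) (value of joint pawl above 0.2 rad and value of joint screw below 0.25 rad), for 0.2 s.
2. the screw is loosened (above 0.95 rad), so that the finger is up, with the module still in its nest (moved less than 15 mm) (value of joint screw above 0.95 rad and distance of module_mid from where it was at the start of the episode below 0.015 m), for 0.2 s.
At the end, for the whole second after the job is handed in: The module lies still and upright (0.12 rad) on the green tray's floor, its centre within 45 mm of the tray's along both sides and 25 to 40 mm above its underside, long side within 0.6 rad of the tray's; pawl lever still at loosen (over 0.2 rad), screw over 0.9 rad (x of module_mid in the frame of tray between -0.045 and 0.045 m and y of module_mid in the frame of tray between -0.045 and 0.045 m and z of module_mid in the frame of tray between 0.025 and 0.04 m and angle between module_mid's own z axis and vertical below 0.12 rad and linear speed of module below 0.02 m/s and angle between the y axis of module_mid and the x axis of tray, either way round below 0.6 rad and value of joint pawl above 0.2 rad and value of joint screw above 0.9 rad); the robot touches nothing.
It fails at once if the screw is tightened further (by over 0.03 rad) (value of joint screw below -0.03 rad).
It fails at once if the module is dragged (over 15 mm) before the screw is loosened to 0.8 rad (value of joint screw below 0.8 rad and distance of module_mid from where it was at the start of the episode above 0.015 m).
It fails at once if the hold-down finger is forced by the gripper (over 10 N) (contact force between any of the fingers, the arm and finger above 10 N).
It fails at once if a bystander on the bench is moved by more than 30 mm (distance of any of carton, bottle, terminal_strip, pliers, screwdriver, spanner, reel from where it was at the start of the episode above 0.03 m).
It also fails if it takes over 70 s, if anything falls off the work surface, if the arm or the gripper's body presses on something with over 40 N, if the wrist force passes 120 N, or if a joint passes its speed limit or range.

ROBOT

A 7-joint arm with a two-finger parallel gripper is mounted at the origin on the work surface. World frame = base frame: x ahead of the robot, y to its left, z up, the work surface at z = 0. Lengths are in m, angles in rad, forces in N, time in s.
With the tool pointing down it reaches from about 0.425 to 0.875 m from the base axis. Payload 4.7 kg.
Tool frame: the origin (TCP) lies at the very end of the fingers, on their centre line; the grasp point (between the pads) lies 19 mm behind it; z points along the fingers, y is the line along which they close (so a half turn about z gives the same grasp; the last joint's range is limited). The gripper opens to 87 mm and grips with 3 to 60 N. Pads are 19 mm wide; open, the fingers measure 117 mm over their backs; the gripper's body (75 mm by 190 mm) begins 51 mm behind the grasp point.
Start: joints at [1.248, 0.321, -0.07, 1.45, 0.023, 1.371, -0.057], TCP at [0.215, -0.614, 0.223] pointing down, gripper open.
Joint ranges: [-2.86, 2.86], [-0.3, 2.09], [-1.38, 1.24], [0.06, 2.45], [-1.56, 4.7], [0.09, 2.05], [-2.69, 2.69]. Speed limits (rad/s): [2.57, 2.57, 3.14, 3.14, 3.14, 3.14, 3.14].

INTERFACE

Orientations are given as a rotation vector (axis times angle).
In Python, from bench import ctrl, get_image, job gives the robot as it stands.
- The arm moves only by the shell command python3 -m crank 'ROWS' [FORCE]. ROWS is JSON, a list that holds one entry, the list of rows, each a list of 5 numbers: the shift along the tool's x, y, z in mm, then the turn about the tool's z in rad, then the closure, from -1 (fully open) to 1 (shut), so that 0 is half open. A call has 1 to 10 rows; each row shifts and turns the commanded pose from where the row before left it, along the tool's axes as they then stand; what a row does not reach is not made up. A row lasts 1/12 s, in which the tool goes at most 41.7 mm and 7.16 degrees, less where a joint would pass 70% of its speed; a pose out of reach is approached as far as the arm can. A call with a gripper value outside its range is refused whole. The fingers move at their own pace and stop on an object; FORCE is the grip in N (left out, the last holds). Time passes only in rows, so rows that do not move let the fingers close. It gives the time, the measured TCP pose, the force, the opening and the grip force at its end, in the units of the state.
- ctrl.get_state(): the state, without advancing time (a new reading comes with each control period).
- get_image(name): name is "scene" or "top" or "wrist"; returns a dict with "pixels" (420x560x3 uint8, red, green, blue), "fx", "fy", "cx", "cy" (pixels), "T" (4x4, takes a point from camera to world coordinates); the wrist camera has in their place "T_tool_cam" (4x4, takes a point from camera to tool coordinates, whose origin is the TCP and whose axes are the flange's). Camera axes: x right, y down, z forward; pixel columns grow to the right and rows downward; lengths in m; the calibration is good to about 2 mm. A picture is of the moment at which its call begins: read the wrist's pose just before it. There is no depth.
- job.close_job(): hands the job in; it is judged then, once.
The state is a dict: "time": time; "joint_positions": joint angles; "qd": joint speeds; "joint_torque": joint torques, N m; "position": TCP position; "tool_rot": TCP orientation; "ft_force": force on the tool from outside, world axes, zero at the start; "torque": the same for the moment, N m; "grip_width": opening from 0.0 (shut) to 1.0 (fully open); "grip_force": force on a finger pad.
Only numpy, scipy, OpenCV 4.12 (cv2) and the standard library are available. Lean on these libraries where they do the work, as an engineer would, in place of code of your own. Each camera call takes 0.05 s, during which the arm holds its last target. There are 200 camera calls.

## Working session

There is one attempt and no reset: what is moved stays moved. The work goes in short steps, Python scripts to look and compute and a shell command to move; the robot and the scene stay as the last step left them, time stands still between calls to the robot, and variables do not carry over. Pictures are saved under pics/ and viewed, at most 10 in all, crops included, and the job is handed in when it is done.

```bash
ls; mkdir -p pics; python3 - <<'E'
from bench import ctrl,get_image
import cv2,json
import numpy as np
print(ctrl.get_state())
for n in ("top","scene"):
    im=get_image(n); cv2.imwrite(f"pics/{n}0.png",im["pixels"][:,:,::-1])
    print(n,im["fx"],im["fy"],im["cx"],im["cy"],np.round(im["T"],4).tolist())
E
```

```text
pics
{'time': 0.0, 'joint_positions': array([ 1.24808829,  0.32182193, -0.07009744,  1.45166769,  0.02258388,
        1.37080378, -0.05689271]), 'qd': array([-0.00056926, -0.00019196,  0.00028354,  0.00032564, -0.00135294,
       -0.00099487,  0.00072756]), 'joint_torque': array([ 2.36743608e-04, -4.91293859e+01, -4.04054197e-01, -3.12526238e+01,
       -6.40494190e-02,  4.36104834e-02,  1.77113243e-04]), 'position': array([ 0.2145919 , -0.61296811,  0.22146598]), 'tool_rot': array([-3.09529256e+00, -5.26317998e-01,  6.25013050e-04]), 'ft_force': array([-0.34603098, -0.14146475, -0.64155303]), 'torque': array([-0.05374978, -0.02534936, -0.00554877]), 'grip_force': 0.0, 'grip_width': 0.9980288937211096}
top 526.6072160811423 526.6072160811423 270.9509643190814 209.65505308651476 [[0.0589, -0.9746, 0.2159, 0.121], [-0.9982, -0.0588, 0.0068, -0.0231], [0.006, -0.2159, -0.9764, 1.6688], [0.0, 0.0, 0.0, 1.0]]
scene 436.36678039940483 436.36678039940483 275.5259420564302 205.12212183980577 [[-0.7212, 0.4035, -0.5631, 1.0504], [0.6923, 0.3923, -0.6056, 0.6288], [-0.0234, -0.8266, -0.5623, 0.6927], [0.0, 0.0, 0.0, 1.0]]
```

View pics/top0.png

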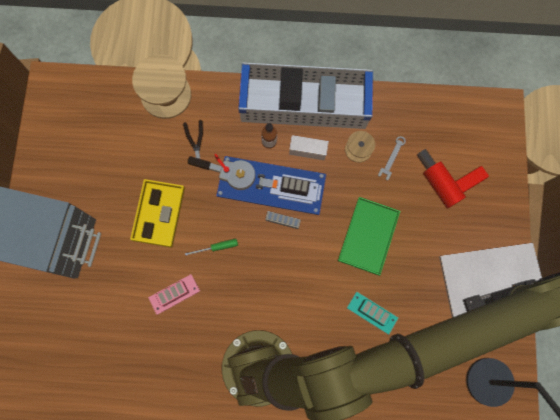

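View pics/scene0.png

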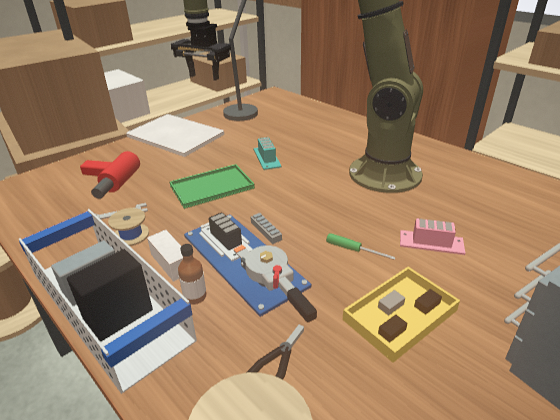

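The top view shows three module-like things: pixel (295,186) in the blue jig nest, pink (174,294) and turquoise (373,312). The one in the blue jig's nest, with the aluminium foot and black housing, fits the description. The ratchet head is at (240,174), the black grip at (200,163), the red tab near (219,159) and the green tray at (369,236). I'll confirm with one enlarged crop.

```bash
cat > h.py <<'E'
import numpy as np,cv2
from scipy.spatial.transform import Rotation as R
from bench import ctrl,get_image
def ray(im,uv,z):
    T=im["T"]; d=T[:3,:3]@np.array([(uv[0]-im["cx"])/im["fx"],(uv[1]-im["cy"])/im["fy"],1])
    return T[:3,3]+d*(z-T[2,3])/d[2]
def proj(im,p):
    T=im["T"]; q=T[:3,:3].T@(np.asarray(p)-T[:3,3]); return q[0]/q[2]*im["fx"]+im["cx"],q[1]/q[2]*im["fy"]+im["cy"]
def wrist():
    s=ctrl.get_state(); im=get_image("wrist"); T=np.eye(4); T[:3,:3]=R.from_rotvec(s["tool_rot"]).as_matrix(); T[:3,3]=s["position"]
    im["T"]=T@im["T_tool_cam"]; return im
def rel(target,yaw_y=None):
    "mm in tool axes from measured TCP to target; yaw turn to bring tool y along the world heading yaw_y"
    s=ctrl.get_state(); M=R.from_rotvec(s["tool_rot"]).as_matrix()
    d=M.T@(np.asarray(target)-s["position"])*1000
    out=[np.round(d,1)]
    if yaw_y is not None:
        h=np.arctan2(M[1,1],M[0,1]); a=(yaw_y-h+np.pi/2)%np.pi-np.pi/2; out.append(round(-a,3))  # tool z down
    return out
E
python3 - <<'E'
from h import *
im=get_image("top"); a=im["pixels"][:,:,::-1]
u0,v0,u1,v1=180,110,335,226
cv2.imwrite("pics/crop1.png",cv2.resize(a[v0:v1,u0:u1],None,fx=5,fy=5,interpolation=cv2.INTER_CUBIC))
hsv=cv2.cvtColor(np.ascontiguousarray(a),cv2.COLOR_BGR2HSV)
def mask(lo,hi,box):
    m=cv2.inRange(hsv,lo,hi); k=np.zeros_like(m); k[box[1]:box[3],box[0]:box[2]]=255; return m&k
for n,lo,hi,box,z in (("jig",(100,120,40),(130,255,255),(205,145,335,225),.012),("tray",(50,100,40),(80,255,255),(325,190,410,285),.018)):
    ys,xs=np.nonzero(mask(lo,hi,box)); r=cv2.minAreaRect(np.c_[xs,ys].astype(np.float32)); b=cv2.boxPoints(r)
    w=np.array([ray(im,p,z) for p in b]); print(n,np.round(b,1).tolist(),np.round(w,4).tolist(),"c",w.mean(0).round(4))
    print([round(float(np.linalg.norm(w[i]-w[i-1])),3) for i in range(4)])
E
```

```text
jig [[216.6999969482422, 195.60000610351562], [223.8000030517578, 156.0], [325.20001220703125, 174.1999969482422], [318.1000061035156, 213.8000030517578]] [[0.5233, 0.1666, 0.012], [0.6587, 0.1542, 0.012], [0.6167, -0.1819, 0.012], [0.4828, -0.1639, 0.012]] c [ 0.5704 -0.0062  0.012 ]
[0.333, 0.136, 0.339, 0.135]
tray [[337.3999938964844, 260.79998779296875], [358.70001220703125, 196.89999389648438], [400.3999938964844, 210.8000030517578], [379.1000061035156, 274.70001220703125]] [[0.3341, -0.2299, 0.018], [0.5452, -0.2921, 0.018], [0.5073, -0.427, 0.018], [0.2983, -0.3616, 0.018]] c [ 0.4212 -0.3277  0.018 ]
[0.137, 0.22, 0.14, 0.219]
```

View pics/crop1.png

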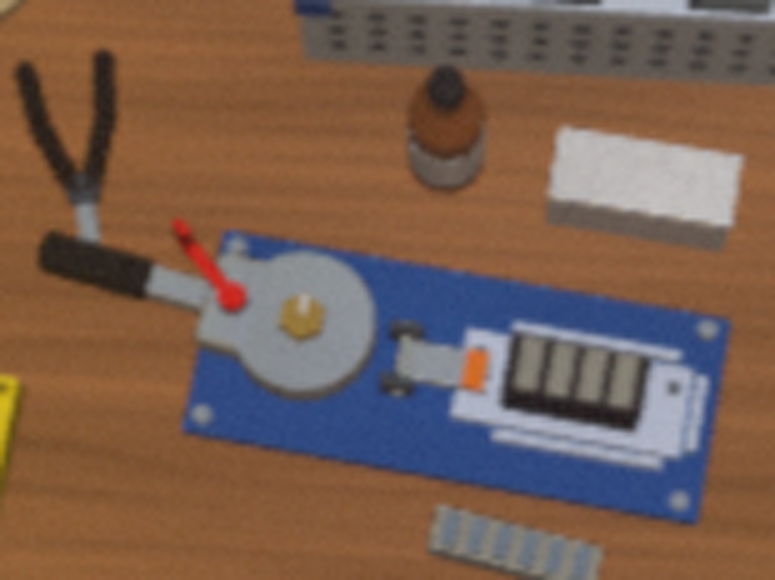

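The crop confirms it: the module with black housing and aluminium foot sits in the blue nest at full-image (295,186), with the orange fingertip over its +y end. The red lever's pin is at crop (231,297) and its tab at (180,225), on the clockwise side (tighten).

```bash
python3 - <<'E'
from h import *
im=get_image("top")
P={}
for n,c,z in (("hex",(303,316),.084),("pin",(231,297),.081),("tabtop",(180,224),.107),("gripmid",(97,264),.073),("gripend",(42,252),.073),("barin",(200,290),.07),("modtop",(576,378),.068),("bottlecap",(446,88),.14),("cartontop",(645,178),.055)):
    P[n]=ray(im,(180+(c[0]-2)/5,110+(c[1]-2)/5),z); print(n,P[n].round(4))
ax=np.array([.5827,.0930]); 
for n in("pin","gripmid","gripend"):
    d=P[n][:2]-ax; print(n,np.linalg.norm(d).round(4),np.arctan2(d[1],d[0]).round(3))
d=P["gripmid"][:2]-P["hex"][:2]; print("handle heading hex-grip",np.arctan2(d[1],d[0]))
d=P["tabtop"][:2]-P["pin"][:2]; print("lever",np.linalg.norm(d),np.arctan2(d[1],d[0]))
s=ctrl.get_state(); M=R.from_rotvec(s["tool_rot"]).as_matrix(); print(M.round(3))
print(get_image("wrist")["T_tool_cam"].round(3).tolist())
E
```

```text
hex [0.5835 0.091  0.084 ]
pin [0.594  0.1372 0.081 ]
tabtop [0.6315 0.1699 0.107 ]
gripmid [0.613  0.2243 0.073 ]
gripend [0.6187 0.2598 0.073 ]
barin [0.6007 0.1583 0.07  ]
modtop [ 0.5581 -0.0822  0.068 ]
bottlecap [0.7182 0.0095 0.14  ]
cartontop [ 0.6978 -0.1205  0.055 ]
pin 0.0457 1.32
gripmid 0.1348 1.344
gripend 0.1706 1.358
handle heading hex-grip 1.3533948052070555
lever 0.04970120178657241 0.716840261307211
[[ 0.944  0.33  -0.   ]
 [ 0.33  -0.944  0.001]
 [-0.    -0.001 -1.   ]]
[[0.0, -0.964, -0.266, 0.072], [1.0, 0.0, -0.0, 0.001], [0.0, -0.266, 0.964, -0.163], [0.0, 0.0, 0.0, 1.0]]
```

```bash
python3 -m crank '[[[27,-23.6,0,0,1],[27,-23.6,0,0,1],[27,-23.6,0,0,1],[27,-23.6,0,0,1],[27,-23.6,0,0,1],[27,-23.6,0,0,1],[27,-23.6,0,0,1],[27,-23.6,0,0,1],[27,-23.6,0,0,1],[27,-23.6,0,0,1]]]' 20; python3 -m crank '[[[27,-23.6,0,0,1],[27,-23.6,0,0,1],[27,-23.6,0,0,1],[27,-23.6,0,0,1],[27,-23.6,0,0,1],[27,-23.6,0,0,1],[27,-23.6,0,0,1],[27,-23.6,0,0,1],[27,-23.6,0,0,1],[27,-23.6,0,0,1]]]'; python3 -m crank '[[[0,0,0,-0.112,1],[0,0,0,-0.112,1],[0,0,0,-0.112,1],[0,0,0,-0.112,1],[0,0,0,-0.112,1],[0,0,0,-0.112,1],[0,0,0,-0.112,1],[0,0,0,-0.112,1],[0,0,0,-0.112,1],[0,0,0,0,1]]]'
python3 - <<'E'
from h import *
print(rel([.6587,.168,.09],-.22), ctrl.get_state()["joint_positions"].round(2), ctrl.get_state()["position"])
E
```

```text
time: 1.08
position: [0.3921, -0.2999, 0.2227]
tool_rot: [3.097, 0.526, 0.0]
ft_force: [-0.1, -1.2, 0.1]
grip_width: 0.323
grip_force: 0.0
time: 1.92
position: [0.5691, 0.0119, 0.2227]
tool_rot: [3.097, 0.526, 0.001]
ft_force: [1.0, -0.5, 0.3]
grip_width: 0.008
grip_force: 0.0
time: 2.75
position: [0.5683, 0.0104, 0.2224]
tool_rot: [-2.455, -1.96, 0.0]
ft_force: [-0.3, -0.4, -0.5]
grip_width: 0.008
grip_force: 0.0
[array([173.8,  53.2, 132.4]), np.float64(-0.003)] [ 0.61  0.22 -0.77  1.64  0.16  1.35 -0.41] [0.56834102 0.01035434 0.22241457]
```

```bash
python3 -m crank '[[[29,8.9,0,0,1],[29,8.9,0,0,1],[29,8.9,0,0,1],[29,8.9,0,0,1],[29,8.9,0,0,1],[29,8.7,0,0,1],[0,0,0,0,1]]]'
python3 - <<'E'
from h import *
im=wrist(); a=im["pixels"][:,:,::-1].copy()
u=np.array([np.cos(1.35),np.sin(1.35)]);n=np.array([-u[1],u[0]]);ax=np.array([.583,.0925])
for p in (np.r_[ax,.084],np.r_[ax+.046*u,.082],np.r_[ax+.0856*u-.027*n,.107],np.r_[ax+.1*u,.073],np.r_[ax+.175*u,.073],[.6587,.168,.09]):
    q=proj(im,p); print(np.round(q,1)); cv2.circle(a,tuple(int(v) for v in q),3,(255,0,255),1)
cv2.imwrite("pics/w1.png",a)
E
```

```text
time: 3.33
position: [0.6594, 0.1756, 0.2215]
tool_rot: [-2.45, -1.958, -0.004]
ft_force: [-2.1, -0.4, -0.4]
grip_width: 0.006
grip_force: 0.0
[231.8 289.4]
[230.2 250.6]
[251.7 222.4]
[229.3 200.5]
[225.8 127.8]
[282.7 213.3]
```

View pics/w1.png

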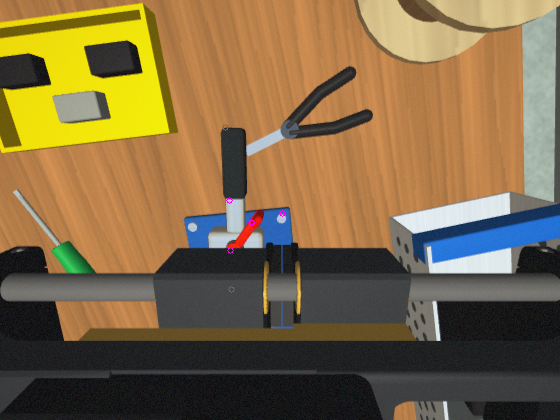

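```bash
python3 -m crank '[[[0,0,0,0,1],[0,0,0,0,1]]]'
python3 - <<'E'
from h import *
s=ctrl.get_state(); print(s["position"],s["qd"].round(3))
im=wrist();a=im["pixels"];hsv=cv2.cvtColor(a,cv2.COLOR_RGB2HSV)
m=cv2.inRange(hsv,(0,180,90),(6,255,255))|cv2.inRange(hsv,(174,180,90),(180,255,255)); m[:190]=0;m[260:]=0;m[:,:210]=0;m[:,300:]=0
ys,xs=np.nonzero(m);i=ys.argmin();print("red",xs.min(),xs.max(),ys.min(),ys.max(),"tip",xs[ys<ys.min()+4].mean(),"low",xs[ys>ys.max()-4].mean())
u=np.array([np.cos(1.35),np.sin(1.35)]);n=np.array([-u[1],u[0]]);ax=np.array([.583,.0925])
for p in (np.r_[ax+.046*u,.082],np.r_[ax+.0856*u-.027*n,.107],np.r_[ax+.175*u,.073]): print(np.round(proj(im,p),1))
g=(a.max(2)<60)[100:200,200:270]; 
for r in (135,160,190):
    c=np.nonzero((a[r,205:265].max(1)<70))[0]+205; print(r,c.min(),c.max(), ray(im,(c.mean(),r),.073).round(4))
print("tab",ray(im,(262,213),.107))
E
```

```text
time: 3.55
position: [0.6593, 0.1666, 0.2224]
tool_rot: [2.46, 1.953, -0.002]
ft_force: [-0.7, -0.4, 0.1]
grip_width: 0.005
grip_force: 0.0
[0.65929537 0.16657996 0.22236439] [ 0.017 -0.011  0.004  0.003 -0.001 -0.001  0.006]
red 224 261 201 247 tip 256.9 low 231.61818181818182
[228.2 242.2]
[249.2 212.9]
[222.5 118. ]
135 219 242 [0.6246 0.2456 0.073 ]
160 220 243 [0.6188 0.2212 0.073 ]Traceback (most recent call last):
  File "<stdin>", line 10, in <module>
    return umr_minimum(a, axis, None, out, keepdims, initial, where)
ValueError: zero-size array to reduction operation minimum which has no identity
```

```bash
python3 -m crank '[[[0,2,26,0,1],[1,2,26,0,1],[0,2,26,0,1],[1,2,26,0,1],[0,0,26,0,1],[0,0,2,0,1],[0,0,0,0,1],[0,0,0,0,1]]]'; python3 -m crank '[[[0,-8,0,0,1],[0,-8,0,0,1],[0,-8,0,0,1],[0,-8,0,0,1],[0,-6,0,0,1],[0,-6,0,0,1],[0,-6,0,0,1],[0,-6,0,0,1],[0,-4,0,0,1],[0,0,0,0,1]]]'; python3 - <<'E'
from h import *
im=get_image("top")
cv2.imwrite("pics/t2.png",cv2.resize(im["pixels"][125:215,170:300,::-1],None,fx=5,fy=5,interpolation=cv2.INTER_CUBIC))
E
```

```text
time: 4.27
position: [0.6683, 0.1676, 0.0922]
tool_rot: [2.458, 1.954, 0.002]
ft_force: [1.0, 1.2, 1.0]
grip_width: 0.008
grip_force: 0.0
time: 5.1
position: [0.6073, 0.1818, 0.0901]
tool_rot: [-2.456, -1.958, 0.004]
ft_force: [0.5, -0.3, -0.9]
grip_width: 0.006
grip_force: 0.0
```

View pics/t2.png

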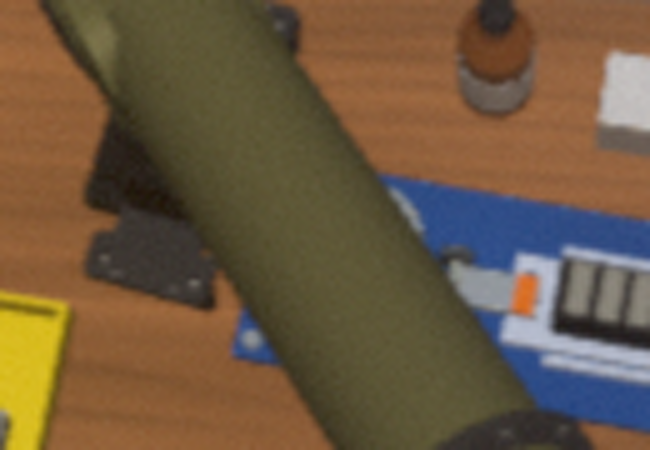

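The arm hides the lever in that view (only the orange fingertip at (525,295) is visible). I'll rise, and look with the wrist camera.

```bash
python3 -m crank '[[[0,0,-30,0,1],[0,0,-30,0,0.2],[0,0,-30,0,0.2],[0,0,-20,0,0.2],[0,0,0,0,0.2],[0,0,0,0,0.2],[0,0,0,0,0.2]]]'; python3 - <<'E'
from h import *
im=wrist();cv2.imwrite("pics/w2.png",im["pixels"][:,:,::-1]);print(ctrl.get_state()["position"],ctrl.get_state()["grip_width"])
np.save("w2T.npy",im["T"]);print(im["fx"],im["cx"],im["cy"])
E
```

```text
time: 5.73
position: [0.6086, 0.1811, 0.1993]
tool_rot: [-2.458, -1.956, 0.003]
ft_force: [-0.5, -0.2, 0.1]
grip_width: 0.357
grip_force: 0.0
[0.60833654 0.18100245 0.19878493] 0.37358189605099895
297.4495793920938 281.5764800103675 214.21332524040443
```

View pics/w2.png

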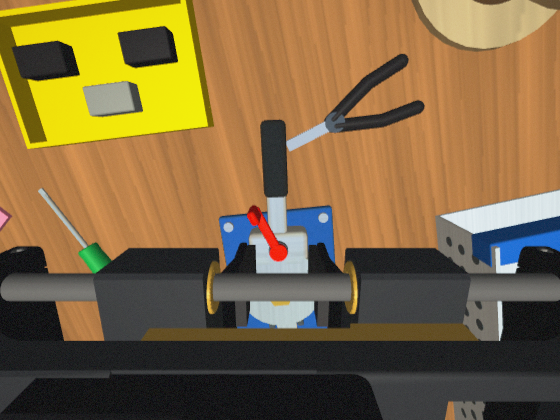

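The red tab (255,214) now lies left of its pin (278,253), i.e. anticlockwise (image right is clockwise), so it is set to loosen. The grip runs from (273,122) to (276,196). Next I measure the grip from this picture.

```bash
python3 - <<'E'
from h import *
im=dict(fx=297.45,fy=297.45,cx=281.576,cy=214.213,T=np.load("w2T.npy"))
a=ray(im,(273,123),.073);b=ray(im,(276,195),.073);p=ray(im,(278,253),.082);print(a,b,p)
d=a-b;h=np.arctan2(d[1],d[0]);print("heading",h,np.linalg.norm(d),"axis->mid",np.arctan2(*((a+b)/2-[.583,.0925,0])[[1,0]]))
c=(a+b)/2; print(c, rel([c[0],c[1],.05],h-np.pi/2))
E
```

```text
[0.61878418 0.26097765 0.073     ] [0.60583879 0.19384227 0.073     ] [0.59465835 0.13674882 0.082     ]
heading 1.3803091541010446 0.06837208543743005 axis->mid 1.356854325899559
[0.61231149 0.22740996 0.073     ] [array([ 46.3,  -6.2, 148.7]), np.float64(-0.036)]
```

```bash
python3 -m crank '[[[15,-2,0,-0.015,-0.1],[16,-2,0,0,-0.1],[15,-2,0,0,-0.1],[0,0,30,0,-0.1],[0,0,30,0,-0.1],[0,0,30,0,-0.1],[0,0,30,0,-0.1],[0,0,29,0,-0.1],[0,0,0,0,-0.1]]]' 25; python3 -m crank '[[[0,0,0,0,1],[0,0,0,0,1],[0,0,0,0,1],[0,0,0,0,1],[0,0,0,0,1]]]' 25;  python3 - <<'E'
from h import *
s=ctrl.get_state();d=s["position"][:2]-[.583,.0925];print(np.linalg.norm(d),np.arctan2(d[1],d[0]),s["joint_positions"].round(2))
E
```

```text
time: 6.53
position: [0.6078, 0.225, 0.0433]
tool_rot: [-2.439, -1.973, 0.02]
ft_force: [-1.0, -1.2, -0.8]
grip_width: 0.549
grip_force: 0.0
time: 6.95
position: [0.6137, 0.2288, 0.0534]
tool_rot: [2.442, 1.975, 0.004]
ft_force: [-0.5, 0.1, 3.4]
grip_width: 0.271
grip_force: 25.0
0.13967222917928188 1.3495136918678903 [ 0.17  0.58 -0.76  1.6   0.42  1.13 -0.9 ]
```

```bash
python3 -m crank '[[[-1,-16.5,0,-0.12,1],[-1,-16.5,0,-0.12,1],[-1,-16.5,0,-0.12,1],[-1,-16.5,0,-0.12,1],[-1,-16.5,0,-0.12,1],[-1,-16.5,0,-0.12,1],[-1,-16.5,0,-0.12,1],[0,0,0,0,1],[0,0,0,0,1]]]' 25;  python3 - <<'E'
from h import *
s=ctrl.get_state();d=s["position"][:2]-[.583,.0925];print(np.linalg.norm(d),np.arctan2(d[1],d[0])-1.117,s["joint_positions"].round(2))
E
```

```text
time: 7.7
position: [0.5052, 0.205, 0.0533]
tool_rot: [1.425, 2.795, 0.005]
ft_force: [3.5, 1.3, 3.7]
grip_width: 0.272
grip_force: 25.0
0.13674027290988033 1.0589065155256594 [ 0.43  0.43 -1.02  1.88  0.42  1.06 -0.13]
```

```bash
cat > f.py <<'E'
from h import *
J=np.array([.5704,-.0062]);t=-.122
def w(x,y,z): return [J[0]+x*np.cos(t)-y*np.sin(t),J[1]+x*np.sin(t)+y*np.cos(t),z]
s=ctrl.get_state();d=s["position"][:2]-[.583,.0925];print("r,handle",np.linalg.norm(d),np.arctan2(d[1],d[0])-1.117,s["joint_positions"].round(2))
for n in("scene","top"):
    im=get_image(n);hsv=cv2.cvtColor(im["pixels"],cv2.COLOR_RGB2HSV);m=cv2.inRange(hsv,(5,190,150),(16,255,255))
    u,v=map(int,proj(im,w(0,.0,.04)));k=np.zeros_like(m);k[v-40:v+25,u-30:u+40]=255;ys,xs=np.nonzero(m&k)
    print(n,len(xs),xs.mean() if len(xs) else 0,ys.mean() if len(xs) else 0)
    for a in(0,.4,.7,.9,1.05,1.2,1.4,1.6): print("  ",a,np.round(proj(im,w(0,.035-.050*np.cos(a),.024+.050*np.sin(a))),1))
E
python3 -m crank '[[[-1,16.5,0,0.12,1],[-1,16.5,0,0.12,1],[-1,16.5,0,0.12,1],[-1,16.5,0,0.12,1],[-1,16.5,0,0.12,1],[-1,16.5,0,0.12,1],[-1,16.5,0,0.12,1],[-1,16.5,0,0.12,1],[0,0,0,0,1],[0,0,0,0,1]]]'; python3 f.py
```

```text
time: 8.53
position: [0.6311, 0.2237, 0.0533]
tool_rot: [2.558, 1.821, 0.004]
ft_force: [1.3, -0.9, 6.5]
grip_width: 0.277
grip_force: 25.0
r,handle 0.1397712759530685 0.10231798557331984 [ 0.15  0.59 -0.72  1.56  0.42  1.14 -0.99]
scene 0 0 0
   0 [239.2 248.5]
   0.4 [239.5 242.9]
   0.7 [240.9 240.4]
   0.9 [242.4 239.5]
   1.05 [243.8 239.4]
   1.2 [245.3 239.8]
   1.4 [247.6 240.9]
   1.6 [250.1 242.9]
top 15 272.2 181.8
   0 [275.4 184.5]
   0.4 [274.3 182.7]
   0.7 [271.9 181.2]
   0.9 [269.7 180.2]
   1.05 [267.8 179.5]
   1.2 [265.7 178.9]
   1.4 [262.7 178.1]
   1.6 [259.5 177.5]
```

```bash
python3 -m crank '[[[-1,-16.5,0,-0.12,1],[-1,-16.5,0,-0.12,1],[-1,-16.5,0,-0.12,1],[-1,-16.5,0,-0.12,1],[-1,-16.5,0,-0.12,1],[0,0,0,0,1],[0,0,0,0,1]]]'; python3 f.py
```

```text
time: 9.22
position: [0.5498, 0.2262, 0.0532]
tool_rot: [1.902, 2.496, 0.006]
ft_force: [3.5, 0.4, 5.3]
grip_width: 0.273
grip_force: 25.0
r,handle 0.13775035999030333 0.6974742100867657 [ 0.28  0.5  -0.89  1.76  0.43  1.09 -0.49]
scene 0 0 0
   0 [239.2 248.5]
   0.4 [239.5 242.9]
   0.7 [240.9 240.4]
   0.9 [242.4 239.5]
   1.05 [243.8 239.4]
   1.2 [245.3 239.8]
   1.4 [247.6 240.9]
   1.6 [250.1 242.9]
top 7 268.2857142857143 179.42857142857142
   0 [275.4 184.5]
   0.4 [274.3 182.7]
   0.7 [271.9 181.2]
   0.9 [269.7 180.2]
   1.05 [267.8 179.5]
   1.2 [265.7 178.9]
   1.4 [262.7 178.1]
   1.6 [259.5 177.5]
```

```bash
python3 -m crank '[[[-1,-16.5,0,-0.12,1],[-1,-16.5,0,-0.12,1],[0,-4,0,-0.03,1],[0,0,0,0,1],[0,0,0,0,1]]]'; python3 f.py | grep -v "   "; python3 -m crank '[[[0,0,0,0,-0.1],[0,0,0,0,-0.1],[0,0,0,0,-0.1],[0,0,-30,0,-0.1],[0,0,-30,0,-0.1],[0,0,-30,0,-0.1],[0,0,-30,0,-0.1],[0,0,-30,0,-0.1],[0,0,-20,0,-0.1],[0,0,0,0,-0.1]]]'
```

```text
time: 9.73
position: [0.5167, 0.2122, 0.0532]
tool_rot: [1.551, 2.728, 0.007]
ft_force: [6.5, 0.5, 4.4]
grip_width: 0.277
grip_force: 25.0
r,handle 0.13679563398418024 0.9596027293126452 [ 0.38  0.45 -0.98  1.85  0.43  1.07 -0.22]
scene 0 0 0
top 0 0 0
time: 10.67
position: [0.5139, 0.2126, 0.2248]
tool_rot: [1.549, 2.731, 0.003]
ft_force: [0.8, 1.2, 0.3]
grip_width: 0.55
grip_force: 0.0
```

```bash
python3 - <<'E'
from h import *
print(rel([.560,-.0815,.225],-.122))
E
```

```text
[array([-276. , -111.3,   -0.3]), np.float64(0.661)]
```

```bash
python3 -m crank '[[[-34.5,-14,0,0,-1],[-34.5,-14,0,0,-1],[-34.5,-14,0,0,-1],[-34.5,-14,0,0,-1],[-34.5,-14,0,0,-1],[-34.5,-14,0,0,-1],[-34.5,-14,0,0,-1],[-34.5,-14,0,0,-1]]]'; python3 -m crank '[[[0,0,0,0.11,-1],[0,0,0,0.11,-1],[0,0,0,0.11,-1],[0,0,0,0.11,-1],[0,0,0,0.11,-1],[0,0,0,0.11,-1],[0,0,0,0,-1],[0,0,0,0,-1],[0,0,0,0,-1]]]'; python3 - <<'E'
from h import *
print(rel([.560,-.0815,.03],-.122),ctrl.get_state()["joint_positions"].round(2))
im=wrist();a=im["pixels"][:,:,::-1].copy();
for p in([.560,-.0815,.068],[.5613+.0055,-.0806+.0447,.068],[.5613-.0055,-.0806-.0447,.068]):
    q=proj(im,p);print(np.round(q,1));cv2.circle(a,tuple(int(v) for v in q),3,(255,0,255),1)
cv2.imwrite("pics/w3.png",a)
t=get_image("top")["pixels"][125:225,170:340,::-1]
cv2.imwrite("pics/both.png",np.vstack([cv2.resize(a,(560,420)),np.zeros((10,560,3),np.uint8)]))
E
```

```text
time: 11.33
position: [0.5571, -0.0844, 0.2196]
tool_rot: [-1.548, -2.728, 0.003]
ft_force: [0.7, 0.1, 0.8]
grip_width: 0.987
grip_force: 0.0
time: 12.08
position: [0.5583, -0.0827, 0.2205]
tool_rot: [-2.347, -2.085, 0.002]
ft_force: [0.5, 0.3, -0.1]
grip_width: 0.998
grip_force: 0.0
[array([  1.3,   2.1, 190.5]), np.float64(0.004)] [ 0.85  0.23 -0.87  1.65  0.18  1.35 -0.16]
[283.3 199.7]
[284.7 156.6]
[284.1 237.9]
```

View pics/w3.png

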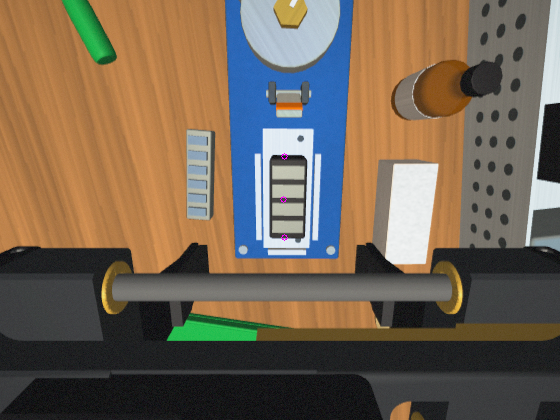

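The hold-down finger stands up, its orange tip at (289,104) close to its hinge (289,93). The module is clear below, with its housing centred at (288,197). I check the finger angle numerically.

```bash
python3 - <<'E'
from f import *
im=wrist();hsv=cv2.cvtColor(im["pixels"],cv2.COLOR_RGB2HSV);m=cv2.inRange(hsv,(5,190,120),(16,255,255));m[125:]=0;m[:80]=0;m[:,320:]=0;m[:,250:260]=0
ys,xs=np.nonzero(m);print("WRIST",xs.mean(),ys.min(),ys.max())
for a in(.9,1.05,1.2,1.3,1.4): print("W",a,np.round(proj(im,w(0,.035-.055*np.cos(a),.024+.055*np.sin(a))),1),np.round(proj(im,w(0,.035-.046*np.cos(a),.024+.046*np.sin(a))),1))
E
```

```text
r,handle 0.177016337023446 -2.825688574008189 [ 0.85  0.23 -0.87  1.64  0.18  1.35 -0.16]
scene 0 0 0
   0 [239.2 248.5]
   0.4 [239.5 242.9]
   0.7 [240.9 240.4]
   0.9 [242.4 239.5]
   1.05 [243.8 239.4]
   1.2 [245.3 239.8]
   1.4 [247.6 240.9]
   1.6 [250.1 242.9]
top 0 0 0
   0 [275.4 184.5]
   0.4 [274.3 182.7]
   0.7 [271.9 181.2]
   0.9 [269.7 180.2]
   1.05 [267.8 179.5]
   1.2 [265.7 178.9]
   1.4 [262.7 178.1]
   1.6 [259.5 177.5]
WRIST 287.6602564102564 102 109
W 0.9 [283.7 125.7] [283.7 120.3]
W 1.05 [283.8 118.5] [283.8 114.3]
W 1.2 [283.8 110.5] [283.8 107.6]
W 1.3 [283.9 104.7] [283.8 102.9]
W 1.4 [283.9  98.7] [283.8  98. ]
```

```bash
python3 -m crank '[[[2,5,28,0,-1],[0,0,30,0,-1],[0,0,30,0,-1],[0,0,30,0,-1],[0,0,30,0,-1],[0,0,25,0,-1],[0,0,15,0,-1],[0,0,0,0,-1],[0,0,0,0,-1]]]' 25; python3 -m crank '[[[0,0,0,0,0.8],[0,0,0,0,0.8],[0,0,0,0,0.8],[0,0,0,0,0.8],[0,0,0,0,0.8],[0,0,0,0,0.8],[0,0,0,0,0.8]]]' 25
```

```text
time: 13.08
position: [0.5639, -0.0814, 0.0332]
tool_rot: [-2.35, -2.083, 0.001]
ft_force: [0.7, -0.3, -0.6]
grip_width: 0.993
grip_force: 0.0
time: 13.67
position: [0.5644, -0.0817, 0.0337]
tool_rot: [2.351, 2.083, -0.0]
ft_force: [-0.1, -0.3, 0.2]
grip_width: 0.554
grip_force: 0.0
```

```bash
python3 -m crank '[[[0,0,0,0,0.8],[0,0,0,0,0.8],[0,0,0,0,0.8],[0,0,0,0,0.8]]]' 25;python3 -m crank '[[[0,0,-10,0,0.8],[0,0,-20,0,0.8],[0,0,-25,0,0.8],[0,0,-25,0,0.8],[0,0,-25,0,0.8],[0,0,-20,0,0.8],[0,0,0,0,0.8],[0,0,0,0,0.8]]]' 25; python3 - <<'E'
from h import *
print(rel([.4212,-.3277,.15],-.295-np.pi/2+np.pi/2-np.pi/2),ctrl.get_state()["joint_positions"].round(2))
E
```

```text
time: 14.0
position: [0.5643, -0.0816, 0.0336]
tool_rot: [2.352, 2.083, -0.0]
ft_force: [-0.3, -0.6, 0.8]
grip_width: 0.455
grip_force: 25.0
time: 14.67
position: [0.5645, -0.0817, 0.159]
tool_rot: [2.351, 2.082, 0.001]
ft_force: [0.4, -0.3, -4.2]
grip_width: 0.458
grip_force: 25.0
[array([-261.5, -112.6,    9. ]), np.float64(-1.397)] [ 0.83  0.29 -0.85  1.71  0.24  1.24 -0.2 ]
```

```bash
python3 -m crank '[[[-29,-12.5,0,0,0.8],[-29,-12.5,0,0,0.8],[-29,-12.5,0,0,0.8],[-29,-12.5,0,0,0.8],[-29,-12.5,0,0,0.8],[-29,-12.5,0,0,0.8],[-29,-12.5,0,0,0.8],[-29,-12.5,0,0,0.8],[-29,-12.5,0,0,0.8],[0,0,0,0,0.8]]]';python3 -m crank '[[[0,0,0,0.116,0.8],[0,0,0,0.116,0.8],[0,0,0,0.116,0.8],[0,0,0,0.116,0.8],[0,0,0,0.116,0.8],[0,0,0,0.116,0.8],[0,0,0,0.116,0.8],[0,0,0,0.116,0.8],[0,0,0,0.116,0.8],[0,0,0,0.116,0.8]]]';python3 -m crank '[[[0,0,0,0.116,0.8],[0,0,0,0.116,0.8],[0,0,0,0.116,0.8],[0,0,0,0.116,0.8],[0,0,0,0.116,0.8],[0,0,0,0,0.8],[0,0,0,0,0.8]]]'; python3 - <<'E'
from h import *
print(rel([.4212,-.3277,.0266],-.295-np.pi/2),ctrl.get_state()["joint_positions"].round(2))
cv2.imwrite("pics/w4.png",wrist()["pixels"][:,:,::-1])
E
```

```text
time: 15.5
position: [0.4144, -0.334, 0.1557]
tool_rot: [-2.36, -2.068, 0.008]
ft_force: [-0.8, -2.7, -5.1]
grip_width: 0.455
grip_force: 25.0
time: 16.33
position: [0.4198, -0.326, 0.156]
tool_rot: [-3.107, -0.444, 0.004]
ft_force: [-1.5, 0.0, -5.0]
grip_width: 0.457
grip_force: 25.0
time: 16.92
position: [0.4202, -0.3262, 0.1567]
tool_rot: [-3.108, 0.449, 0.004]
ft_force: [0.4, 0.3, -4.6]
grip_width: 0.462
grip_force: 25.0
[array([  1.7,   1.3, 130.1]), np.float64(0.008)] [ 1.12  0.15 -0.55  1.81  0.09  1.2  -1.32]
```

View pics/w4.png

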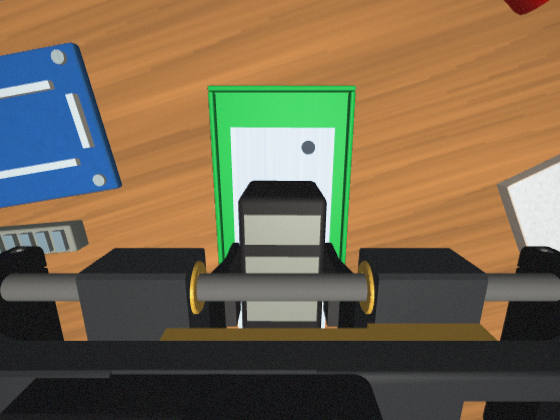

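The module is held level, centred and aligned over the green tray (tray walls at columns 212–352, housing at 241–326). Lowering and releasing.

```bash
python3 -m crank '[[[2,1,25,0,0.8],[0,0,28,0,0.8],[0,0,28,0,0.8],[0,0,22,0,0.8],[0,0,14,0,0.8],[0,0,7,0,0.8],[0,0,4,0,0.8],[0,0,0,0,0.8],[0,0,0,0,0.8]]]';python3 -m crank '[[[0,0,1,0,0.8],[0,0,0,0,-0.5],[0,0,0,0,-0.5],[0,0,0,0,-0.5],[0,0,0,0,-0.5],[0,0,0,0,-0.5],[0,0,0,0,-0.5]]]';python3 -m crank '[[[0,0,-15,0,-0.5],[0,0,-30,0,-0.5],[0,0,-30,0,-0.5],[0,0,-35,0,-0.5],[0,0,-35,0,-0.5],[0,0,-35,0,-0.5],[0,0,0,0,-0.5],[0,0,0,0,-0.5],[0,0,0,0,-0.5]]]'; python3 - <<'E'
from h import *
a=wrist()["pixels"][:,:,::-1];b=get_image("top")["pixels"][110:300,140:420,::-1]
b=cv2.resize(b,None,fx=1.5,fy=1.5);a=cv2.resize(a,(380,285))
cv2.imwrite("pics/end.png",np.hstack([a,b[:285]]));print(a.shape,b.shape)
E
```

```text
time: 17.72
position: [0.4234, -0.3291, 0.0313]
tool_rot: [3.108, -0.453, 0.002]
ft_force: [0.4, -0.3, -3.7]
grip_width: 0.459
grip_force: 25.0
time: 18.3
position: [0.4229, -0.3288, 0.0298]
tool_rot: [3.108, -0.454, 0.001]
ft_force: [0.8, -0.3, 1.0]
grip_width: 0.735
grip_force: 0.0
time: 19.05
position: [0.4224, -0.3285, 0.209]
tool_rot: [3.109, -0.454, -0.001]
ft_force: [0.2, -0.0, -0.5]
grip_width: 0.751
grip_force: 0.0
(285, 380, 3) (285, 420, 3)
```

View pics/end.png

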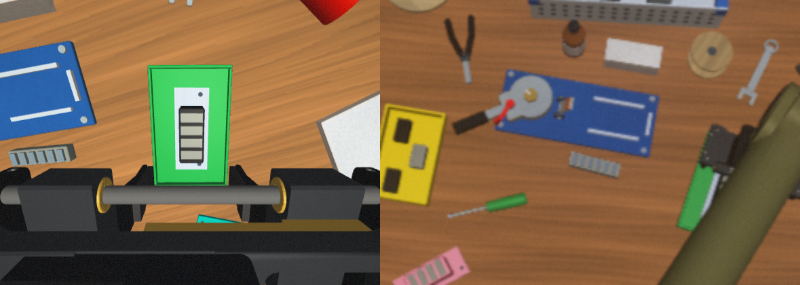

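The module lies flat and centred in the green tray (left view, (190,130)). The jig is empty, the red tab at (497,119) is on the anticlockwise side of the handle, and the bystanders look unmoved. Handing in.

```bash
python3 -c "
from bench import job
print(job.close_job())"
```

```text
the job is handed in; nothing more can be done
None
```

The job is handed in (the verdict was not shown): the lever is set to loosen, the finger is up, and the module lies flat, upright and centred in the green tray, with the bystanders looking unmoved in the last picture, at about 19 s on the robot's clock.

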